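# Index the tube carousel the short way and seat its drop pin

### The job

Turn the tube carousel by its centre knob, the shorter way round slowly enough to stop at once when the pin blocks it, until the hole in its ring comes under the round-headed steel pin waiting in one of the two side bushes and the pin drops in; the knob's nose shows only roughly where the hole is. Then gently push the pin down until its head sits flush on the bush. Never lift the pin, and leave the square plug in the other bush and everything else around as they are.

Things in the scene. Friction and masses are not known exactly. Their poses are not given: they have to be found in the camera images.
- carousel: White tube carousel, 260 (x) x 290 mm (y), deck 48 mm high. Origin: centre of its underside, on the vertical turret axis; -x side faces the robot, roughly. At each side a bracket ends in a square guide bush 26 mm wide, from 80 to 100 mm above the origin, with an upright 11.5 mm bore. The bores are 80 mm from the axis, at (-7, +79.7) and (-7, -79.7) mm in its x, y.
- turret: The carousel's turning part: grey disc, 124 mm across, with capped tubes (tops 35 mm above this origin) and the black bar knob. Turns endlessly both ways, no stop, steady drag of about 0.1 N m; stays where left. Origin on the axis, 70 mm above the carousel's underside; z up, +x is where the knob's nose points.
- knob_grip (a point): Grip point of the bar knob: on the turret axis, 134 mm above the bench, 16 mm below the knob's top. The bar is 14 mm thick (turret y), flat-sided from -24 to +20 mm along the turret's x, and 38 mm tall (42 to 80 mm above the turret's origin) on a 26 mm stem.
- pointer (a point): Nose of the knob, 27 mm from the axis along the turret's +x; a raised black rib on the grey disc runs out the same way. It shows only roughly where the one index hole is: the hole lies up to 14 degrees (0.24 rad) either side of that direction, differently each time but fixed during the run.
- ring_face (a point): On the axis, at the height of the flat top of the aluminium index ring (194 mm across, 5 mm thick, fixed under the disc and turning with it), 70 mm above the bench. The ring has ONE hole, 13 mm wide, 80 mm from the axis, on the knob's nose side. With the pin in it the turret is blocked but for 1 to 2 mm of play at the pin.
- index_pin: Loose steel drop pin in one of the two bushes (either): 10 mm shank, 42 mm long, tapered nose; round flat head 26 mm across, 12 mm thick; about 75 g. Origin: end of the nose, z up. At the start the nose rests on the ring and the head stands 12 mm above the bush. Over the hole it falls 5 mm, onto a rubber plug under the ring; it must then be pushed 7 mm more against the plug's 5 N of friction till its head stops on the rigid bush.
- pin_top (a point): Centre of the flat top of the pin's head, 54 mm above its nose: 124 mm above the bench at the start, 119 mm once it has fallen in, 112 mm when fully home. Press it with 25 N at most. The turret must not be driven against it with more than 4 N (0.3 N m at the knob beyond the drag).
- blank_plug: Blanking plug in the other bush: flat square steel cap, 22 x 22 x 7 mm, lying on the bush with a short stub in the bore. Origin: centre of the cap's underside. To be left alone.
- vial_a: Bystander: a small capped vial (22 mm across, 42 mm tall) standing on the carousel's deck near its front left corner. Origin: centre of its underside.
- vial_b: Bystander: the same kind of vial near the front right corner of the deck. Origin: centre of its underside.
- reagent: Bystander: a capped bottle (60 mm across, 130 mm tall) on the bench to the left of the carousel. Origin: centre of its underside.
- beaker: Bystander: an open beaker (70 mm across, 85 mm tall) on the bench to the right of the carousel. Origin: centre of its underside.
- small_rack: Bystander: a small white tube rack (76 x 98 x 30 mm block, with a few tubes) to the right of the carousel. Origin: centre of its underside.
- swab_box: Bystander: a small cardboard box (90 x 60 x 50 mm) to the left of the carousel. Origin: centre of its underside.

How it is judged:
By the outcome, as a careful person would: the job done as asked, in the order asked, and still so for the second after the job is handed in, with the robot touching nothing.
It also fails if it takes over 67 s, if anything falls off the work surface, if the arm or the gripper's body presses on something with over 40 N, if the wrist force passes 120 N, or if a joint passes its speed limit or range.

### The arm

A 6-joint arm with a two-finger parallel gripper is mounted at the origin on the work surface. World frame = base frame: x ahead of the robot, y to its left, z up, the work surface at z = 0. Lengths are in m, angles in rad, forces in N, time in s.
With the tool pointing down it reaches from about 0.25 to 0.725 m from the base axis. Payload 4 kg.
Tool frame: the origin (TCP) lies at the very end of the fingers, on their centre line; the grasp point (between the pads) lies 19 mm behind it (bot.pinch_z is the distance from the TCP to the grasp point, in m); z points along the fingers, x is the direction in which the jaws open and shut, and the axes are right-handed (so a half turn about z gives the same grasp; the last joint's range is limited). The gripper opens to 85 mm and grips with 20 to 120 N. Pads are 22 mm wide; open, the fingers measure 114 mm over their backs; the gripper's body (76 mm by 85 mm) begins 54 mm behind the grasp point. The pads swing forward as they close: fully open they stand 13 mm farther back than shut.
Start: joints at [1.16, 0.241, 0.005, 1.335, 0, 1.571], TCP at [0.2, 0.458, 0.231] pointing down, gripper open.
Joint ranges: [-2.72, 2.72], [-1.05, 1.87], [-1.09, 1.28], [-1.99, 2.15], [-1.42, 1.44], [-3.14, 3.14]. Speed limits (rad/s): [2.79, 2.79, 3.14, 3.14, 3.14, 3.14].

### API

Orientations are given as a unit quaternion [x, y, z, w].
In Python, from workcell import bot gives the robot as it stands. The module is installed in compiled form; this text tells all that it offers.
- The arm moves only by the shell command python3 -m inch 'ROWS'. ROWS is JSON, a list of rows, each a list of 7 numbers: the shift along the tool's x, y, z scaled (see below), then the turn, a rotation vector about the tool's x, y, z scaled (see below), then the gripper command: -1 is fully open, 1 is shut, values between are in proportion. In form: [[x, y, z, wx, wy, wz, gripper], ...]. A call has exactly 8 rows; each row shifts and turns the commanded pose from where the row before left it, along the tool's axes as they then stand; what a row does not reach is not made up. The controller multiplies each number of a shift by 2.5 cm and each number of a turn by 180 degrees. A row lasts 1/10 s, in which the tool goes at most 50 mm and 8.59 degrees, less where a joint would pass 70% of its speed; a pose out of reach is approached as far as the arm can. A call with a number of a shift or a turn outside -1 to 1 is refused whole. A call with a gripper value outside its range is refused whole. The fingers move at their own pace and stop on an object; the grip force is fixed at half the most. Time passes only in rows, so rows that do not move let the fingers close, or fill a call up. It gives the time, the measured TCP pose, the force and the opening at its end, in the units of the state.
- bot.get_obs(): the state, without advancing time (a new reading comes with each control period).
- bot.camera(name): name is "side" or "top" or "wrist"; returns (picture, depth): 400x640x3 uint8, blue, green, red; 400x640 float32, m along the optical axis (not along the pixel's ray), 0 where there is no reading.
- bot.get_calibration(name): a dict with "vfov" (degrees; the focal length in pixels is half the picture's height over the tangent of half this angle, whatever the lens; pixels are square), "cx", "cy" (the principal point, pixels), "R" (3x3) and "t" (3): a world point X has camera coordinates R X + t. Camera axes: x right, y down, z forward; pixel columns grow to the right and rows downward; lengths in m; the calibration is good to about 2 mm. A picture is of the moment at which its call begins: read the wrist's pose just before it. get_calibration takes no time and is no camera call; for the wrist camera it gives the pose at the moment of the call.
- bot.job_done(): hands the job in, once; it reports no verdict.
The state is a dict: "clock": time; "joint_pos": joint angles; "joint_vel": joint speeds; "tau": joint torques, N m; "eef_pos": TCP position; "tool_rot": TCP orientation; "ft_force": force on the tool from outside, world axes, zero at the start; "ft_torque": the same for the moment, N m; "grip_width": finger opening in m.
Only numpy, scipy, OpenCV 4.12 (cv2) and the standard library are available. Lean on these libraries where they do the work, as an engineer would, in place of code of your own. Each camera call takes 0.05 s, during which the arm holds its last target.

## Working session

There is one attempt and no reset: what is moved stays moved. The work goes in short steps, Python scripts to look and compute and a shell command to move; the robot and the scene stay as the last step left them, time stands still between calls to the robot, and variables do not carry over. Pictures are saved under pics/ and viewed, and the job is handed in when it is done.

```bash
mkdir -p pics; ls; cat > h.py <<'E'
import numpy as np,cv2,json
from workcell import bot
def cal(n):
    c=bot.get_calibration(n); f=200/np.tan(np.radians(c['vfov'])/2); return f,c['cx'],c['cy'],np.array(c['R']),np.array(c['t'])
def ray(c,u,v):
    f,cx,cy,R,t=c; d=R.T@np.array([(u-cx)/f,(v-cy)/f,1]); return -R.T@t,d
def onz(c,u,v,z):
    o,d=ray(c,u,v); return o+d*(z-o[2])/d[2]
def pt(c,u,v,dep):
    f,cx,cy,R,t=c; return R.T@(np.array([(u-cx)/f,(v-cy)/f,1])*dep-t)
def proj(c,X):
    f,cx,cy,R,t=c; p=R@np.array(X)+t; return p[:2]/p[2]*f+[cx,cy]
E
python3 - <<'E'
from h import *
for n in ['side','top','wrist']:
    c=bot.get_calibration(n); im,d=bot.camera(n); cv2.imwrite(f'pics/{n}0.png',im); np.save(f'{n}0.npy',d); print(n,c['vfov'],c['cx'],c['cy'],np.round(-np.array(c['R']).T@c['t'],3),np.round(c['R'],2).tolist())
o=bot.get_obs();print(o)
E
```

```text
pics
side 55.89018503622787 316.35095447467114 202.9805387344671 [ 0.48  -0.713  0.826] [[1.0, -0.09, 0.02], [-0.04, -0.69, -0.72], [0.08, 0.72, -0.69]]
top 49.97774860997549 318.29168975772586 197.764941687748 [0.43  0.017 1.225] [[0.0, -1.0, 0.01], [-0.99, -0.0, -0.1], [0.1, -0.01, -0.99]]
wrist 69.06826963178315 315.8413341615395 197.70956239934432 [0.125 0.491 0.373] [[0.4, 0.92, -0.0], [0.87, -0.38, 0.32], [0.29, -0.13, -0.95]]
{'clock': 0.15, 'joint_pos': array([ 1.15998441e+00,  2.41266528e-01,  4.01145276e-03,  1.33524388e+00,
       -3.72148239e-05,  1.57075476e+00]), 'joint_vel': array([ 0.00143795, -0.0008    ,  0.00153716, -0.00073602, -0.00147352,
        0.00116796]), 'tau': array([-1.17886360e-03, -3.72635043e+01,  2.52638805e+01,  1.23173630e-02,
       -1.01126700e-04,  9.56484428e-06]), 'eef_pos': array([0.19948433, 0.45792804, 0.23059572]), 'tool_rot': array([ 8.36455221e-01,  5.48034614e-01, -7.01908639e-04,  4.82084662e-04]), 'ft_force': array([ 0.31110115, -1.12165122,  0.54187527]), 'ft_torque': array([0.02692267, 0.03005538, 0.02916893]), 'grip_width': 0.08555003315195066}
```

View pics/side0.png

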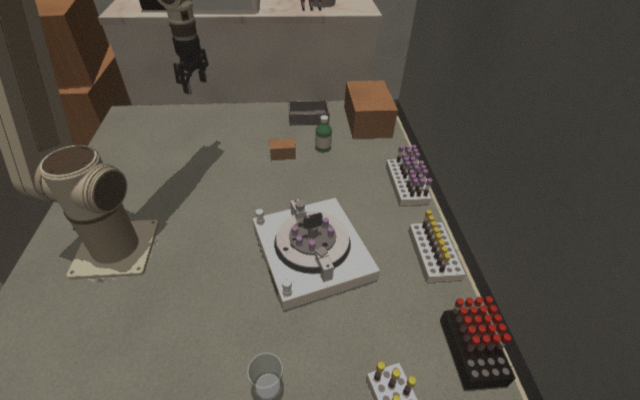

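View pics/top0.png

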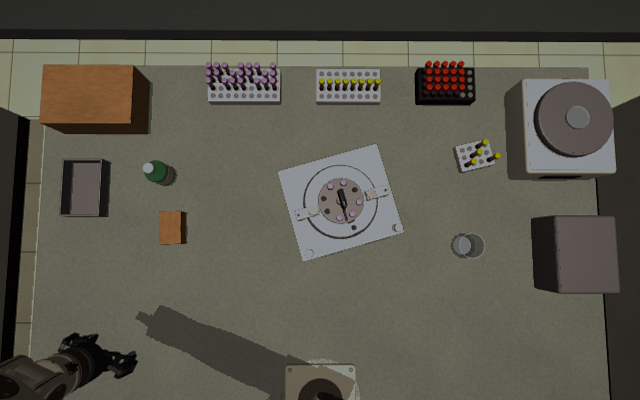

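View pics/wrist0.png

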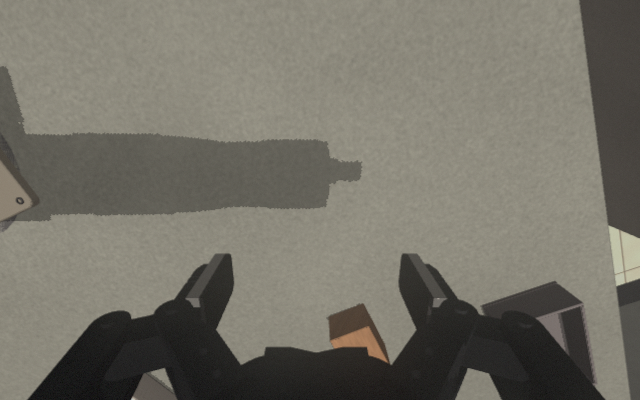

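Side and top views show the carousel near top pixel (341,201), with the bushes at about (305,213) and (377,192). A dark dot at (354,227) may be the ring hole. I'll zoom in on it.

```bash
python3 - <<'E'
from h import *
im=cv2.imread('pics/top0.png'); cv2.imwrite('pics/topz.png',cv2.resize(im[140:265,270:410],None,fx=5,fy=4.8,interpolation=2)[:600])
im=cv2.imread('pics/side0.png'); cv2.imwrite('pics/sidez.png',cv2.resize(im[190:310,240:390],None,fx=5,fy=5,interpolation=2)[:600])
E
```

```text
(no output)
```

View pics/topz.png

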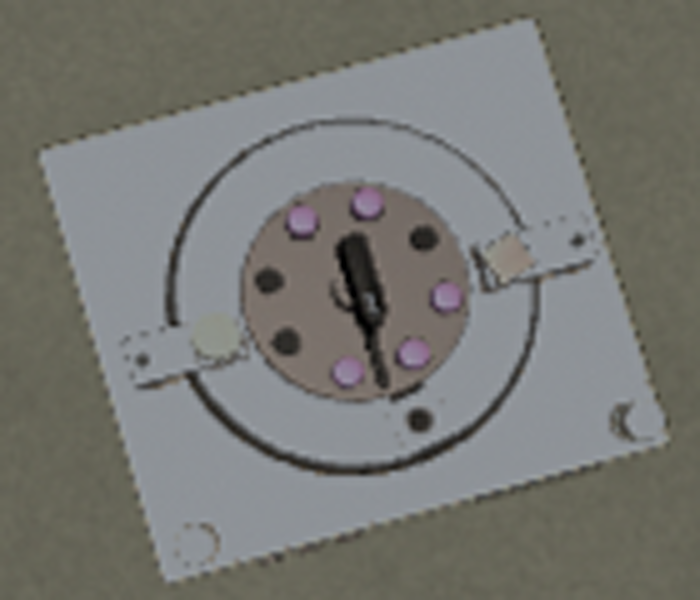

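View pics/sidez.png

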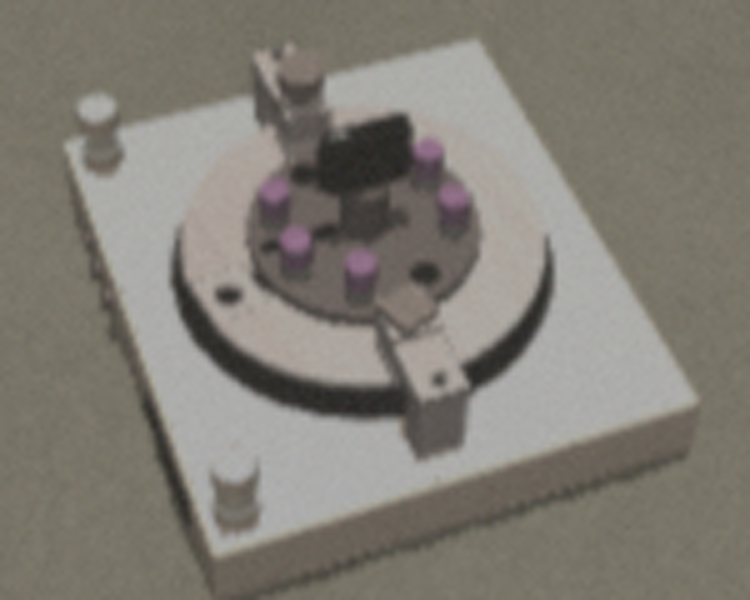

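```bash
cat >> h.py <<'E'
def tri(c1,p1,c2,p2):
    o1,d1=ray(c1,*p1);o2,d2=ray(c2,*p2)
    A=np.c_[d1,-d2];s=np.linalg.lstsq(A,o2-o1,rcond=None)[0]
    a=o1+s[0]*d1;b=o2+s[1]*d2;return (a+b)/2,np.linalg.norm(a-b)
E
python3 - <<'E'
from h import *
T=cal('top');S=cal('side')
t=lambda x,y:(270+(x+.5)/5-.5,140+(y+.5)/4.8-.5)
s=lambda x,y:(240+(x+.5)/5-.5,190+(y+.5)/5-.5)
for n,a,b,z in [('hole',(420,420),(229,294),.07),('pin',(216,335),(302,67),.124),('plug',(509,256),(407,303),.107)]:
    print(n,tri(T,t(*a),S,s(*b)),onz(T,*t(*a),z),onz(S,*s(*b),z))
im=cv2.imread('pics/top0.png').astype(int)
# disc edge: brownish vs grey-white ; rough
print('disc c',onz(T,*t(355,291),.07))
print('knob ends',onz(T,*t(351,240),.15),onz(T,*t(372,318),.15),'rib',onz(T,*t(383,385),.075))
for p in [(40,152),(533,17),(668,440),(166,582)]: print(onz(T,*t(*p),.048))
E
```

```text
hole (array([ 0.4702632 , -0.08893295,  0.06795109]), np.float64(9.638112166356843e-05)) [ 0.47023989 -0.08874365  0.07      ] [ 0.47024256 -0.09062355  0.07      ]
pin (array([0.51407545, 0.02097188, 0.12218719]), np.float64(0.0007486646265950689)) [0.51356254 0.0209548  0.124     ] [0.5143622  0.01912078 0.124     ]
plug (array([ 0.55787121, -0.13269247,  0.10702938]), np.float64(0.0015311867506970726)) [ 0.55864521 -0.13270118  0.107     ] [ 0.55710446 -0.13274546  0.107     ]
disc c [ 0.54275977 -0.05397801  0.07      ]
knob ends [ 0.56190208 -0.04714821  0.15      ] [ 0.52075675 -0.05760311  0.15      ] rib [ 0.48953944 -0.06854183  0.075     ]
[0.62504899 0.11926042 0.048     ]
[ 0.70573535 -0.15548971  0.048     ]
[ 0.45996235 -0.22675085  0.048     ]
[0.3791291  0.04790429 0.048     ]
```

Every point agrees with the text:
- **Hole:** z 68 mm, r 80 mm, bearing about −154°.
- **Pin:** round head, in the left bush, top at z 122 mm, bearing about 111°.
- **Plug:** in the right bush.
- **Axis:** about (0.543, −0.054).

The shorter way is clockwise seen from above, about 95°. I'll go above the knob.

```bash
python3 -m inch '[[-0.55,0.86,-0.15,0,0,0,-1],[-0.55,0.86,-0.15,0,0,0,-1],[-0.55,0.86,-0.15,0,0,0,-1],[-0.55,0.86,-0.15,0,0,0,-1],[-0.55,0.86,-0.15,0,0,0,-1],[-0.55,0.86,-0.15,0,0,0,-1],[-0.55,0.86,-0.15,0,0,0,-1],[-0.55,0.86,-0.15,0,0,0,-1]]'
python3 -m inch '[[-0.55,0.86,0,0,0,0,-1],[-0.55,0.86,0,0,0,0,-1],[-0.55,0.86,0,0,0,0,-1],[-0.55,0.86,0,0,0,0,-1],[-0.55,0.86,0,0,0,0,-1],[-0.55,0.86,0,0,0,0,-1],[-0.55,0.86,0,0,0,0,-1],[-0.55,0.86,0,0,0,0,-1]]'
```

```text
clock: 0.95
eef_pos: [0.3137, 0.2878, 0.2612]
tool_rot: [0.836, 0.548, -0.0, 0.0]
ft_force: [0.3, 0.8, -0.4]
grip_width: 0.0855
clock: 1.75
eef_pos: [0.4275, 0.1183, 0.261]
tool_rot: [0.836, 0.548, -0.0, -0.0]
ft_force: [0.3, -0.2, -0.5]
grip_width: 0.0851
```

```bash
python3 -m inch '[[-0.56,0.87,0,0,0,0,0],[-0.56,0.87,0,0,0,0,0],[-0.56,0.87,0,0,0,0,0],[-0.56,0.87,0,0,0,0,0],[-0.56,0.87,0,0,0,0,0],[-0.56,0.87,0,0,0,0,0],[-0.56,0.87,0,0,0,0,0],[-0.56,0.87,0,0,0,0,0]]'
python3 -m inch '[[0,0,0,0,0,-0.027,0],[0,0,0,0,0,-0.027,0],[0,0,0,0,0,-0.027,0],[0,0,0,0,0,-0.027,0],[0,0,0,0,0,-0.027,0],[0,0,0,0,0,-0.027,0],[0,0,0,0,0,-0.027,0],[0,0,0,0,0,-0.027,0]]'
python3 - <<'E'
from h import *
o=bot.get_obs();print(o['joint_pos'],o['eef_pos'],o['tool_rot'],o['grip_width'],o['ft_torque'])
np.set_printoptions(suppress=True)
c=bot.get_calibration('wrist');im,d=bot.camera('wrist');cv2.imwrite('pics/w1.png',im);np.save('w1.npy',d)
import pickle;pickle.dump(c,open('w1.pkl','wb'))
E
```

```text
clock: 2.55
eef_pos: [0.5423, -0.0538, 0.2609]
tool_rot: [0.836, 0.548, -0.0, -0.0]
ft_force: [-0.0, 0.4, 1.0]
grip_width: 0.0432
clock: 3.35
eef_pos: [0.5417, -0.0528, 0.2608]
tool_rot: [0.605, 0.796, -0.0, -0.0]
ft_force: [0.5, -0.4, -0.2]
grip_width: 0.0429
[-9.71850682e-02  3.20956921e-01  1.90248916e-01  1.44112738e+00
  1.83190776e-05 -3.68449388e-01] [ 0.54173896 -0.05280974  0.26082754] [ 6.05000030e-01  7.96225278e-01 -2.64897516e-04 -4.47017358e-04] 0.04291851803944394 [-0.05464369  0.07523155 -0.02477703]
```

View pics/w1.png

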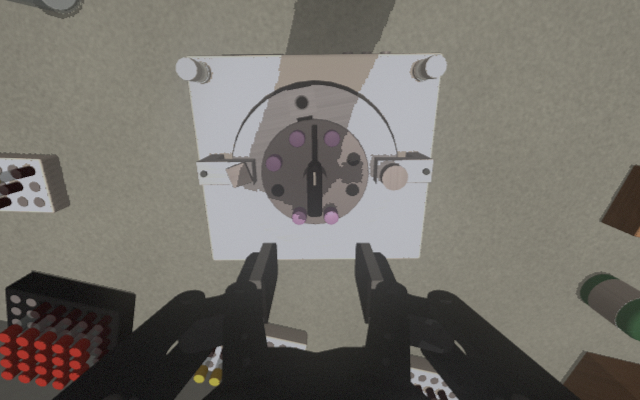

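The wrist view shows the knob bar upright around (315,190), its rib end at (314,124), the hole at (302,102), the pin head at (394,177) and the plug at (240,175). I'll cross-check these against the first measurements.

```bash
python3 - <<'E'
from h import *
import pickle
im=cv2.imread('pics/w1.png');cv2.imwrite('pics/w1z.png',cv2.resize(im[70:235,190:450],None,fx=3,fy=3,interpolation=2))
b=pickle.load(open('w1.pkl','rb'));f=200/np.tan(np.radians(b['vfov'])/2);W=(f,b['cx'],b['cy'],np.array(b['R']),np.array(b['t']))
T=cal('top')
ax=np.array([.5427,-.054])
for n,p,z in [('hole',(302,102),.07),('rib',(314,124),.075),('barback',(315,215),.15),('bartop',(315.,165),.15),('pin',(394,177),.124),('plug',(240,175),.107)]:
    X=onz(W,*p,z);r=X[:2]-ax;print(n,X,np.linalg.norm(r),np.degrees(np.arctan2(r[1],r[0])))
g=cv2.cvtColor(im,cv2.COLOR_BGR2GRAY)
for v in (175,185,195,205,212): print(v,g[v,298:332])
t=lambda x,y:(270+(x+.5)/5-.5,140+(y+.5)/4.8-.5)
print(tri(T,t(420,420),W,(302,102)),tri(T,t(216,335),W,(394,177)))
E
```

```text
hole [ 0.46821847 -0.08883114  0.07      ] 0.08222351699408655 -154.93695432153496
rib [ 0.48682862 -0.07009652  0.075     ] 0.05814386005088634 -163.92833424677363
barback [ 0.56118356 -0.0481846   0.15      ] 0.019376811390923936 17.464900898058946
bartop [ 0.51524882 -0.06090914  0.15      ] 0.028307302851982623 -165.8727582803371
pin [0.5112715  0.01914244 0.124     ] 0.0796088397157869 113.25266659741685
plug [ 0.55539092 -0.13147295  0.107     ] 0.078505526214277 -80.69694711244307
175 [ 86  85  86  86  86  71  70  82  70  52  47  53  51  52  51 106 140 104
  58  52  53  49  50  53  76  86  79  67  71  83  83  85  86  85]
185 [ 85  85  86  86  85  85  85  86  79  59  50  52  51  53  52  71  89  77
  55  54  56  54  53  52  78  85  85  87  85  85  87  84  86 118]
195 [ 87  86  86  84  85  85  87  86  86  67  54  56  55  56  55  55  54  53
  55  54  53  55  54  53  77 117 125 127 131 130 131 130 129 130]
205 [ 88  86  88  87  86  87  87  86  87  68  54  57  56  58  58  55  57  58
  58  57  55  56  57  57 109 127 130 102  88  87  87  87  87  87]
212 [105 105 103 100  90  79  73  72  77  68  58  58  55  60  59  57  59  60
  58  56  57  59  55  59 106  94  76  73  77 106 136 149 155 159]
(array([ 0.46890976, -0.08793486,  0.08277863]), np.float64(0.0019074477607199315)) (array([0.51326462, 0.02121594, 0.11718594]), np.float64(0.0016922673541413047))
```

View pics/w1z.png

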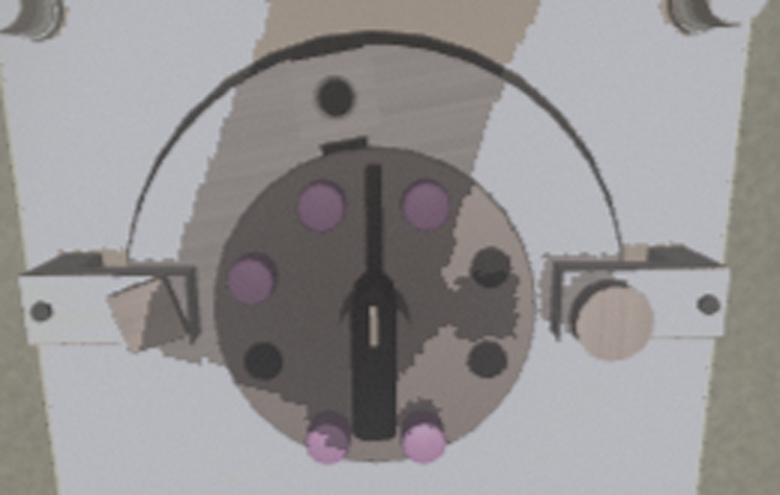

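```bash
python3 -m inch '[[-0.05,0.03,0.9,0,0,0,0],[0,0,0.9,0,0,0,0],[0,0,0.9,0,0,0,0],[0,0,0.9,0,0,0,0],[0,0,0.9,0,0,0,0],[0,0,0.6,0,0,0,0],[0,0,0.45,0,0,0,0],[0,0,0.24,0,0,0,0]]'
python3 - <<'E'
from h import *
o=bot.get_obs();print(o['eef_pos'],o['tool_rot'],o['ft_force'],o['ft_torque'])
im,d=bot.camera('side');cv2.imwrite('pics/s2.png',cv2.resize(im[150:310,230:410],None,fx=3.5,fy=3.5,interpolation=2))
im,d=bot.camera('wrist');cv2.imwrite('pics/w2.png',im)
E
```

```text
clock: 4.2
eef_pos: [0.5424, -0.0537, 0.1153]
tool_rot: [0.607, 0.795, -0.0, -0.001]
ft_force: [-0.2, 1.0, 0.4]
grip_width: 0.0431
[ 0.54241547 -0.05374886  0.11533667] [ 6.06665199e-01  7.94956910e-01 -4.72275193e-04 -7.90488135e-04] [-0.23217255  0.96459951  0.43992589] [0.00509777 0.03563342 0.02989953]
```

View pics/s2.png

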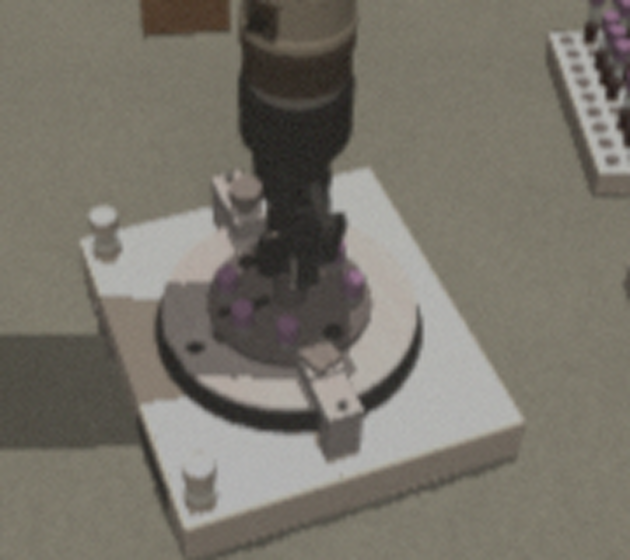

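View pics/w2.png

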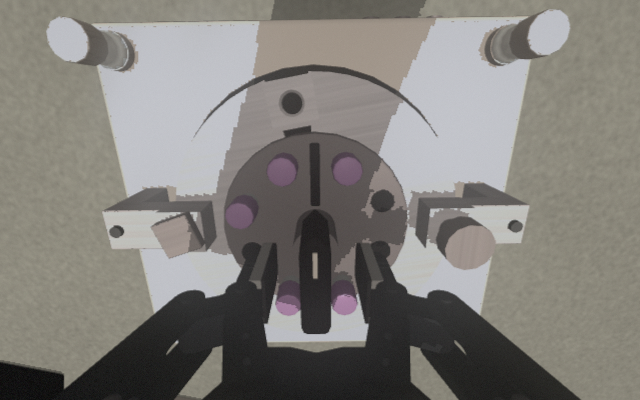

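The fingers (pads at columns 275 and 358) straddle the bar, centred at 316. The hole shows at (291,102). I'll close.

```bash
python3 -m inch '[[0,0,0,0,0,0,1],[0,0,0,0,0,0,1],[0,0,0,0,0,0,1],[0,0,0,0,0,0,1],[0,0,0,0,0,0,1],[0,0,0,0,0,0,1],[0,0,0,0,0,0,1],[0,0,0,0,0,0,1]]'
python3 - <<'E'
from h import *
o=bot.get_obs();print(o['eef_pos'],o['tool_rot'],o['ft_force'],o['ft_torque'],o['grip_width'],o['tau'])
W=cal('wrist');im,d=bot.camera('wrist');cv2.imwrite('pics/w3.png',im)
E
```

```text
clock: 5.1
eef_pos: [0.5437, -0.0537, 0.1177]
tool_rot: [0.606, 0.795, 0.001, 0.001]
ft_force: [-1.0, 1.0, 4.9]
grip_width: 0.013
[ 0.54374954 -0.05372773  0.11769321] [6.06392922e-01 7.95164437e-01 7.01762276e-04 8.05769023e-04] [-1.04789533  1.00367022  4.85751988] [ 0.23815825  0.23459264 -0.11991629] 0.01299719659428418 [ -0.44540958 -39.94680047  21.74102962  -0.36149388  -0.29458017
  -0.09825099]
```

View pics/w3.png

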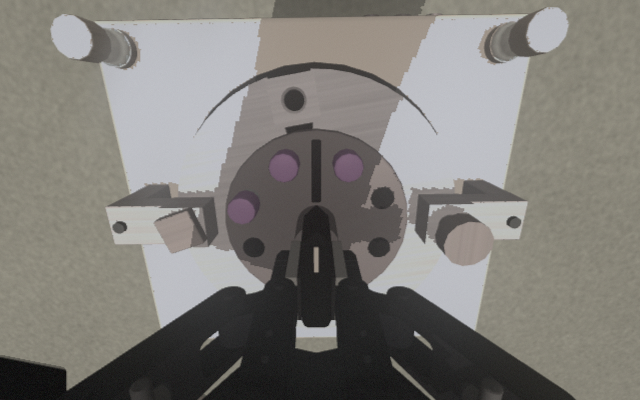

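```bash
python3 -m inch '[[0,0,0,0,0,0.01,1],[0,0,0,0,0,0.01,1],[0,0,0,0,0,0.01,1],[0,0,0,0,0,0.01,1],[0,0,0,0,0,0.01,1],[0,0,0,0,0,0.01,1],[0,0,0,0,0,0.01,1],[0,0,0,0,0,0.01,1]]'
python3 - <<'E'
from h import *
o=bot.get_obs();print(o['eef_pos'],o['tool_rot'],o['ft_force'],o['ft_torque'],o['grip_width'],o['tau'][5])
q=o['tool_rot'];print(np.degrees(2*np.arctan2(q[1],q[0])))
W=cal('wrist');im,d=bot.camera('wrist');cv2.imwrite('pics/w4.png',im)
E
```

```text
clock: 5.95
eef_pos: [0.5439, -0.0544, 0.1177]
tool_rot: [0.702, 0.712, 0.0, 0.001]
ft_force: [-1.2, -1.5, 4.8]
grip_width: 0.0132
[ 0.54386415 -0.05444955  0.11765977] [7.01680707e-01 7.12490308e-01 3.32759617e-04 1.27920230e-03] [-1.24217502 -1.52932131  4.80105156] [-0.14717908  0.12006754  0.15619705] 0.013215059556069764 -0.10905031347647309
90.87589473025864
```

View pics/w4.png

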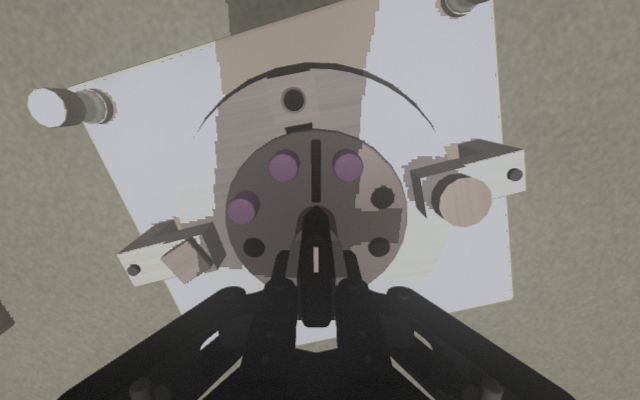

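```bash
for i in 1; do python3 -m inch '[[0,0,0,0,0,0.012,1],[0,0,0,0,0,0.012,1],[0,0,0,0,0,0.012,1],[0,0,0,0,0,0.012,1],[0,0,0,0,0,0.012,1],[0,0,0,0,0,0.012,1],[0,0,0,0,0,0.012,1],[0,0,0,0,0,0.012,1]]'
python3 -m inch '[[0,0,0,0,0,0.012,1],[0,0,0,0,0,0.012,1],[0,0,0,0,0,0.012,1],[0,0,0,0,0,0.012,1],[0,0,0,0,0,0.012,1],[0,0,0,0,0,0.012,1],[0,0,0,0,0,0.012,1],[0,0,0,0,0,0.012,1]]'
python3 -m inch '[[0,0,0,0,0,0.012,1],[0,0,0,0,0,0.012,1],[0,0,0,0,0,0.012,1],[0,0,0,0,0,0.012,1],[0,0,0,0,0,0.012,1],[0,0,0,0,0,0.012,1],[0,0,0,0,0,0.012,1],[0,0,0,0,0,0.012,1]]'; done
python3 - <<'E'
from h import *
o=bot.get_obs();print(o['eef_pos'],o['tool_rot'],o['ft_force'],o['ft_torque'],o['grip_width'],o['tau'][5])
q=o['tool_rot'];print(np.degrees(2*np.arctan2(q[1],q[0])))
W=cal('wrist');im,d=bot.camera('wrist');cv2.imwrite('pics/w5.png',im)
E
```

```text
clock: 6.8
eef_pos: [0.5438, -0.0553, 0.1177]
tool_rot: [0.801, 0.599, -0.0, 0.002]
ft_force: [-1.9, -3.1, 5.4]
grip_width: 0.0132
clock: 7.6
eef_pos: [0.5434, -0.0561, 0.1177]
tool_rot: [0.882, 0.471, -0.0, 0.002]
ft_force: [-1.4, -6.4, 6.3]
grip_width: 0.013
clock: 8.4
eef_pos: [0.5428, -0.0568, 0.1177]
tool_rot: [0.943, 0.333, -0.001, 0.003]
ft_force: [-3.4, -7.5, 7.1]
grip_width: 0.0132
[ 0.54280482 -0.05675487  0.1176727 ] [ 9.42886476e-01  3.33102160e-01 -7.92109505e-04  2.72342746e-03] [-3.3502028  -7.46751662  7.14548715] [-1.21775738  0.67719247  0.10479979] 0.013249227908812583 -0.1453937077894807
38.9145078993728
```

View pics/w5.png

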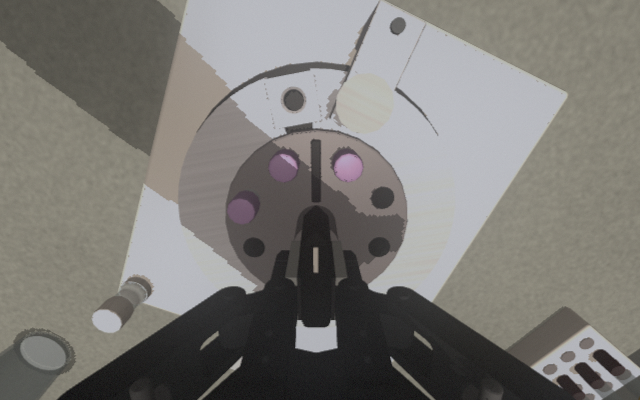

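The TCP is creeping because I hold the knob about 3 mm behind its axis. That also fits the wrist camera's bias of about 2 mm. I'll ease the command over while turning on.

```bash
python3 -m inch '[[-0.016,0.012,0,0,0,0.01,1],[-0.016,0.012,0,0,0,0.01,1],[-0.016,0.012,0,0,0,0.01,1],[-0.016,0.012,0,0,0,0.01,1],[-0.016,0.012,0,0,0,0.01,1],[-0.016,0.012,0,0,0,0.01,1],[-0.016,0.012,0,0,0,0.01,1],[-0.016,0.012,0,0,0,0.01,1]]'
python3 - <<'E'
from h import *
o=bot.get_obs();print(o['eef_pos'],o['tool_rot'],o['ft_force'],o['ft_torque'],o['grip_width'],o['tau'][5])
q=o['tool_rot'];print(np.degrees(2*np.arctan2(q[1],q[0])))
W=cal('wrist');im,d=bot.camera('wrist');cv2.imwrite('pics/w6.png',im)
np.save('w6.npy',d)
for n,p,z in [('hole',(293,100),.07)]:
    X=onz(W,*p,z);r=X[:2]-[.5409,-.0546];print(n,X,np.linalg.norm(r),np.degrees(np.arctan2(r[1],r[0])))
E
```

```text
clock: 9.25
eef_pos: [0.5422, -0.0572, 0.1177]
tool_rot: [0.977, 0.214, 0.001, -0.0]
ft_force: [0.1, 3.4, 5.4]
grip_width: 0.0132
[ 0.54215947 -0.05715648  0.11766955] [ 9.76899993e-01  2.13694828e-01  9.39105495e-04 -2.03838189e-04] [0.10496199 3.3751251  5.39223576] [0.44050372 0.3461377  0.15720086] 0.013240264431438737 -0.09572953451424837
24.67794557725416
hole [0.49496127 0.01125561 0.07      ] 0.08029525661576169 124.89837089190257
```

View pics/w6.png

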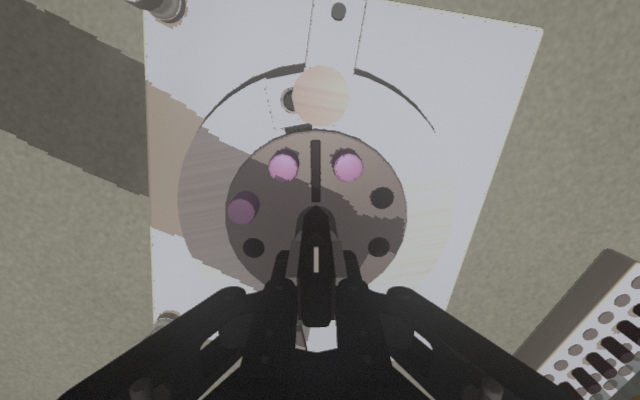

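Hole bearing is now 124.9° (r 80.3 mm) against the pin's ~111°, so about 14° remain. Turning slower.

```bash
python3 -m inch '[[0,0,0,0,0,0.006,1],[0,0,0,0,0,0.006,1],[0,0,0,0,0,0.006,1],[0,0,0,0,0,0.006,1],[0,0,0,0,0,0.006,1],[0,0,0,0,0,0.006,1],[0,0,0,0,0,0.006,1],[0,0,0,0,0,0.006,1]]'
python3 - <<'E'
from h import *
o=bot.get_obs();print(o['eef_pos'],o['tool_rot'],o['ft_force'],o['ft_torque'],o['grip_width'],o['tau'][5])
q=o['tool_rot'];print(np.degrees(2*np.arctan2(q[1],q[0])))
W=cal('wrist');im,d=bot.camera('wrist');cv2.imwrite('pics/w7.png',cv2.resize(im[60:220,200:420],None,fx=3.5,fy=3.5,interpolation=2))
E
```

```text
clock: 10.1
eef_pos: [0.5418, -0.0573, 0.1177]
tool_rot: [0.99, 0.14, 0.0, -0.0]
ft_force: [-1.9, 1.3, 7.5]
grip_width: 0.0131
[ 0.54175444 -0.05729132  0.11765799] [ 9.90189649e-01  1.39729134e-01  4.74818650e-04 -4.54545450e-05] [-1.88674065  1.30621519  7.51583326] [0.20079213 0.5084308  0.11099842] 0.013058184485308915 -0.02727276412770152
16.064347257642094
```

View pics/w7.png

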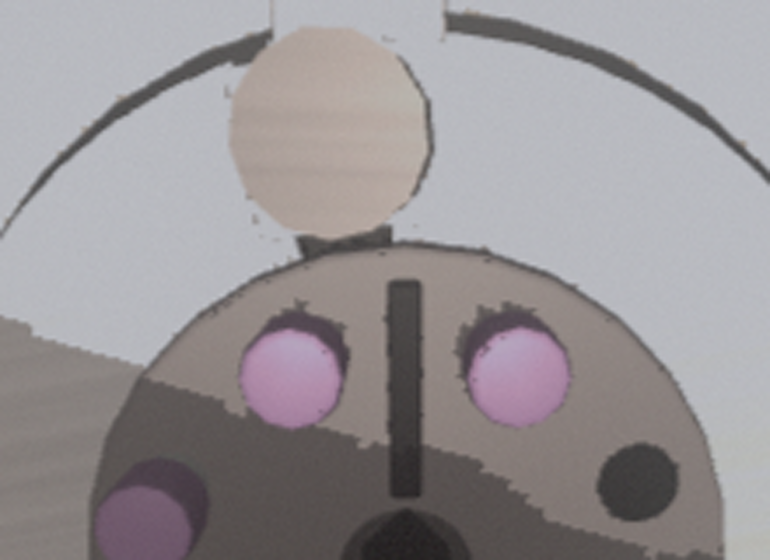

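```bash
cat > chk.py <<'E'
from h import *
import sys
o=bot.get_obs();q=o['tool_rot']
W=cal('wrist');im,d=bot.camera('wrist')
u,v=(int(x) for x in proj(W,[.512,.0195,.122]))
X=pt(W,u,v,np.median(d[v-6:v+7,u-6:u+7]))
print('ang %.2f'%np.degrees(2*np.arctan2(q[1],q[0])),np.round(o['eef_pos'],4),'F',np.round(o['ft_force'],1),'T',np.round(o['ft_torque'],2),'tau5 %.3f'%o['tau'][5],(u,v),'pin top',np.round(X,4), 'clk',o['clock'])
cv2.imwrite(f'pics/{sys.argv[1]}.png',im)
E
python3 chk.py c0
python3 -m inch '[[0,0,0,0,0,0.0017,1],[0,0,0,0,0,0.0017,1],[0,0,0,0,0,0.0017,1],[0,0,0,0,0,0.0017,1],[0,0,0,0,0,0.0017,1],[0,0,0,0,0,0.0017,1],[0,0,0,0,0,0.0017,1],[0,0,0,0,0,0.0017,1]]'; python3 chk.py c1
```

```text
ang 16.02 [ 0.5418 -0.0573  0.1177] F [-2.7  1.9  6.8] T [0.24 0.51 0.04] tau5 0.070 (299, 99) pin top [0.5116 0.0195 0.1241] clk 10.15
clock: 11.0
eef_pos: [0.5416, -0.0573, 0.1177]
tool_rot: [0.993, 0.119, 0.0, -0.0]
ft_force: [-2.4, 1.7, 7.2]
grip_width: 0.0132
ang 13.64 [ 0.5416 -0.0573  0.1177] F [-2.4  1.7  7.2] T [0.2  0.56 0.09] tau5 0.076 (292, 100) pin top [0.5118 0.0195 0.1237] clk 11.0
```

```bash
python3 -m inch '[[0,0,0,0,0,0.0011,1],[0,0,0,0,0,0.0011,1],[0,0,0,0,0,0.0011,1],[0,0,0,0,0,0.0011,1],[0,0,0,0,0,0.0011,1],[0,0,0,0,0,0.0011,1],[0,0,0,0,0,0.0011,1],[0,0,0,0,0,0.0011,1]]'; python3 chk.py c2
```

```text
clock: 11.85
eef_pos: [0.5416, -0.0574, 0.1177]
tool_rot: [0.994, 0.105, 0.0, -0.0]
ft_force: [-2.5, 1.4, 7.1]
grip_width: 0.0134
ang 12.06 [ 0.5416 -0.0574  0.1177] F [-2.5  1.4  7.1] T [0.24 0.58 0.12] tau5 0.081 (287, 100) pin top [0.5112 0.0197 0.1191] clk 11.85
```

The pin top has fallen from 124 to 119 mm, so it dropped in, with only drag-level torque. I'll stop turning, release and rise.

```bash
python3 -m inch '[[0,0,0,0,0,0,0],[0,0,0,0,0,0,0],[0,0,0,0,0,0,0],[0,0,0,0,0,0,0],[0,0,0,0,0,0,0],[0,0,-0.5,0,0,0,0],[0,0,-1,0,0,0,0],[0,0,-1,0,0,0,0]]'
python3 - <<'E'
from h import *
o=bot.get_obs();print(o['eef_pos'],o['ft_force'],o['ft_torque'],o['grip_width'])
im,d=bot.camera('side');cv2.imwrite('pics/s8.png',cv2.resize(im[150:310,230:410],None,fx=3.5,fy=3.5,interpolation=2))
E
python3 chk.py c3
```

```text
clock: 12.7
eef_pos: [0.5414, -0.0576, 0.1802]
tool_rot: [0.994, 0.105, -0.0, -0.0]
ft_force: [0.9, -0.1, -0.1]
grip_width: 0.0426
[ 0.54138963 -0.05758555  0.1801746 ] [ 0.85561972 -0.1496279  -0.09402143] [ 0.00539577 -0.00459442 -0.04640699] 0.04263226320165653
ang 12.03 [ 0.5441 -0.0579  0.1853] F [1.6 0.1 3.9] T [-0.05 -0.06 -0.02] tau5 0.000 (292, 98) pin top [0.5112 0.02   0.1189] clk 12.75
```

View pics/s8.png

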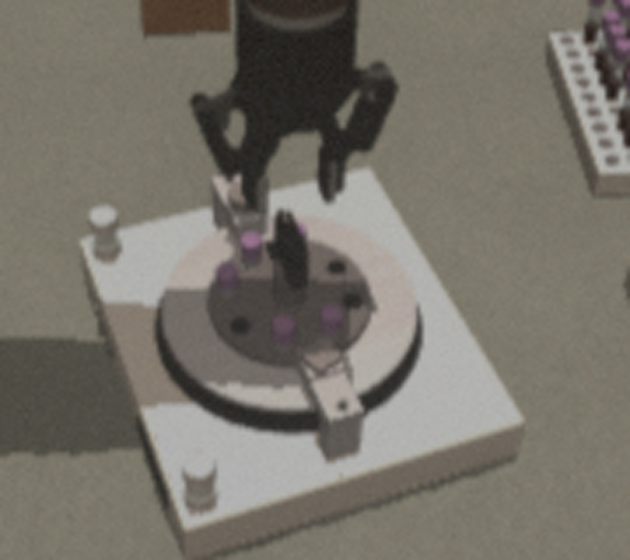

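View pics/c3.png

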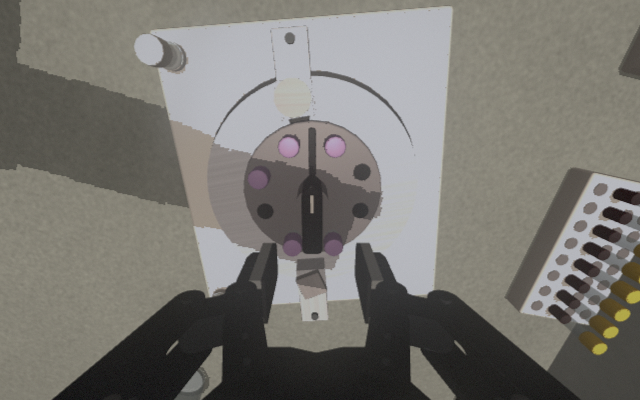

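Side and wrist views show the fingers clear of the knob, the pin head at wrist pixel (293,97), lower at z 119 mm, and the plug unmoved. Next: shut the fingers and go over the pin.

```bash
python3 -m inch '[[-0.1,-0.65,0,0,0,0,1],[-0.1,-0.65,0,0,0,0,1],[-0.1,-0.65,0,0,0,0,1],[-0.1,-0.65,0,0,0,0,1],[-0.1,-0.67,0,0,0,0,1],[0,0,0,0,0,0,1],[0,0,0,0,0,0,1],[0,0,0,0,0,0,1]]'
python3 - <<'E'
from h import *
o=bot.get_obs();print(o['eef_pos'],o['ft_force'],o['ft_torque'],o['grip_width'])
W=cal('wrist');im,d=bot.camera('wrist');cv2.imwrite('pics/w9.png',im);np.save('w9.npy',d)
print(proj(W,[.512,.02,.119]),proj(W,o['eef_pos']))
im,d=bot.camera('side');cv2.imwrite('pics/s9.png',cv2.resize(im[150:310,230:410],None,fx=3.5,fy=3.5,interpolation=2))
E
```

```text
clock: 13.6
eef_pos: [0.5124, 0.0198, 0.179]
tool_rot: [0.994, 0.105, -0.0, 0.0]
ft_force: [-1.1, -0.2, 0.0]
grip_width: -0.0001
[0.5124394  0.01980362 0.17897243] [-1.13730742 -0.21864811  0.03269904] [ 0.00878857 -0.01531848 -0.01299921] -6.642984094825718e-05
[315.70219519 214.72926217] [316.36153778 255.48068232]
```

View pics/s9.png

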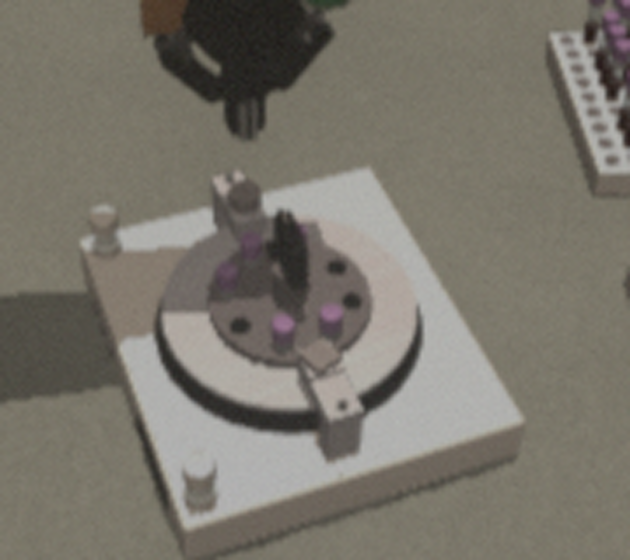

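View pics/w9.png

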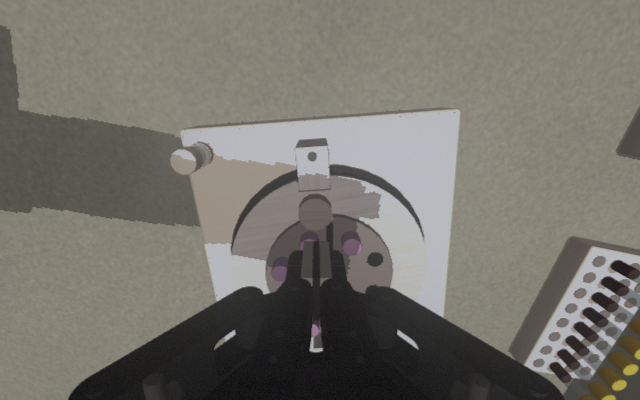

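```bash
python3 -m inch '[[0,-0.04,0.4,0,0,0,1],[0,0,0.4,0,0,0,1],[0,0,0.4,0,0,0,1],[0,0,0.4,0,0,0,1],[0,0,0.3,0,0,0,1],[0,0,0.2,0,0,0,1],[0,0,0.1,0,0,0,1],[0,0,0,0,0,0,1]]'
python3 - <<'E'
from h import *
o=bot.get_obs();print(o['eef_pos'],o['ft_force'],o['ft_torque'],o['grip_width'])
im,d=bot.camera('side');cv2.imwrite('pics/s10.png',cv2.resize(im[190:290,250:350],None,fx=6,fy=6,interpolation=2))
E
```

```text
clock: 14.5
eef_pos: [0.5121, 0.0208, 0.1238]
tool_rot: [0.994, 0.105, -0.0, -0.0]
ft_force: [-0.5, -0.3, -1.0]
grip_width: 0.0005
[0.51206593 0.02075017 0.12377561] [-0.49330899 -0.34739901 -0.99749328] [0.00103766 0.011977   0.02804154] 0.0005136437637037905
```

View pics/s10.png

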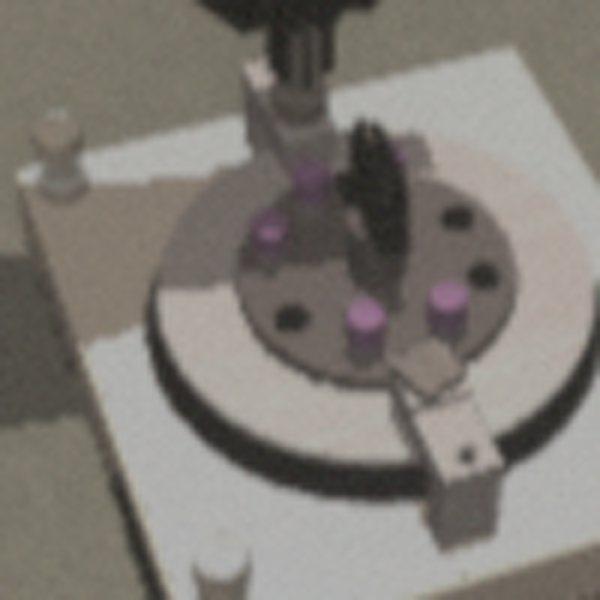

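The shut fingers sit centred just above the head, at (300,100) in the crop. Now pressing down slowly.

```bash
python3 -m inch '[[0,0,0.03,0,0,0,1],[0,0,0.03,0,0,0,1],[0,0,0.03,0,0,0,1],[0,0,0.03,0,0,0,1],[0,0,0.03,0,0,0,1],[0,0,0.03,0,0,0,1],[0,0,0.03,0,0,0,1],[0,0,0.03,0,0,0,1]]'
python3 -m inch '[[0,0,0.02,0,0,0,1],[0,0,0.02,0,0,0,1],[0,0,0.02,0,0,0,1],[0,0,0.02,0,0,0,1],[0,0,0,0,0,0,1],[0,0,0,0,0,0,1],[0,0,0,0,0,0,1],[0,0,0,0,0,0,1]]'
```

```text
clock: 15.35
eef_pos: [0.5127, 0.0208, 0.1186]
tool_rot: [0.994, 0.105, 0.001, 0.0]
ft_force: [-0.4, -0.4, 4.3]
grip_width: -0.0001
clock: 16.15
eef_pos: [0.5122, 0.0207, 0.1161]
tool_rot: [0.994, 0.105, 0.0, -0.0]
ft_force: [0.2, 0.2, 4.7]
grip_width: 0.0001
```

```bash
python3 -m inch '[[0,0,0.02,0,0,0,1],[0,0,0.02,0,0,0,1],[0,0,0.02,0,0,0,1],[0,0,0.02,0,0,0,1],[0,0,0.02,0,0,0,1],[0,0,0.02,0,0,0,1],[0,0,0,0,0,0,1],[0,0,0,0,0,0,1]]'
```

```text
clock: 16.95
eef_pos: [0.5121, 0.0207, 0.113]
tool_rot: [0.994, 0.105, -0.0, -0.0]
ft_force: [-0.1, 0.8, 3.1]
grip_width: -0.0001
```

```bash
python3 -m inch '[[0,0,0.01,0,0,0,1],[0,0,0.01,0,0,0,1],[0,0,0.01,0,0,0,1],[0,0,0.01,0,0,0,1],[0,0,0,0,0,0,1],[0,0,0,0,0,0,1],[0,0,0,0,0,0,1],[0,0,0,0,0,0,1]]'
```

```text
clock: 17.75
eef_pos: [0.5122, 0.0207, 0.1121]
tool_rot: [0.994, 0.105, 0.0, 0.0]
ft_force: [-0.4, 0.8, 4.9]
grip_width: -0.0003
```

```bash
python3 -m inch '[[0,0,0.01,0,0,0,1],[0,0,0.01,0,0,0,1],[0,0,0.01,0,0,0,1],[0,0,0,0,0,0,1],[0,0,0,0,0,0,1],[0,0,0,0,0,0,1],[0,0,0,0,0,0,1],[0,0,0,0,0,0,1]]'
```

```text
clock: 18.55
eef_pos: [0.5122, 0.0207, 0.1121]
tool_rot: [0.994, 0.105, 0.0, 0.0]
ft_force: [-1.8, -0.4, 9.2]
grip_width: 0.0005
```

```bash
python3 -m inch '[[0,0,0.01,0,0,0,1],[0,0,0.01,0,0,0,1],[0,0,0,0,0,0,1],[0,0,0,0,0,0,1],[0,0,0,0,0,0,1],[0,0,0,0,0,0,1],[0,0,0,0,0,0,1],[0,0,0,0,0,0,1]]'
```

```text
clock: 19.35
eef_pos: [0.5123, 0.0207, 0.112]
tool_rot: [0.994, 0.105, 0.0, 0.0]
ft_force: [-3.3, -0.3, 11.6]
grip_width: 0.0002
```

The head has bottomed: the height stays at 112 mm while the force rises to 11.6 N. I'll rise straight up and back off for a look.

```bash
python3 -m inch '[[0,0,-0.1,0,0,0,1],[0,0,-0.3,0,0,0,1],[0,0,-0.8,0,0,0,1],[0,0,-1,0,0,0,1],[0,0,-1,0,0,0,1],[0,0,-1,0,0,0,1],[0,0,-1,0,0,0,1],[0,0,-1,0,0,0,1]]'
python3 -m inch '[[0,0.9,0,0,0,0,1],[0,0.9,0,0,0,0,1],[0,0.9,0,0,0,0,1],[0,0.9,0,0,0,0,1],[0,0.9,0,0,0,0,1],[0,0,0,0,0,0,1],[0,0,0,0,0,0,1],[0,0,0,0,0,0,1]]'
python3 chk.py c11; python3 - <<'E'
from h import *
im,d=bot.camera('side');cv2.imwrite('pics/s11.png',cv2.resize(im[170:310,230:400],None,fx=4,fy=4,interpolation=2))
im,d=bot.camera('top');cv2.imwrite('pics/t11.png',im)
E
```

```text
clock: 20.15
eef_pos: [0.5117, 0.0207, 0.2664]
tool_rot: [0.994, 0.105, -0.001, 0.0]
ft_force: [0.1, -0.7, 1.1]
grip_width: 0.0002
clock: 20.95
eef_pos: [0.5353, -0.0886, 0.2655]
tool_rot: [0.994, 0.105, -0.0, -0.0]
ft_force: [-0.0, 0.7, -0.1]
grip_width: -0.0001
ang 12.06 [ 0.5353 -0.0886  0.2655] F [-0.   0.7 -0.1] T [-0.04  0.04  0.02] tau5 0.002 (316, 66) pin top [0.5117 0.021  0.1121] clk 20.95
```

View pics/s11.png

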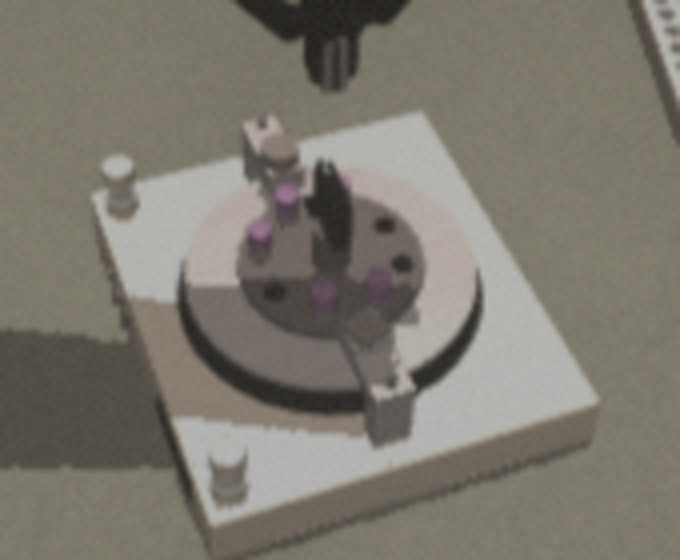

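View pics/c11.png

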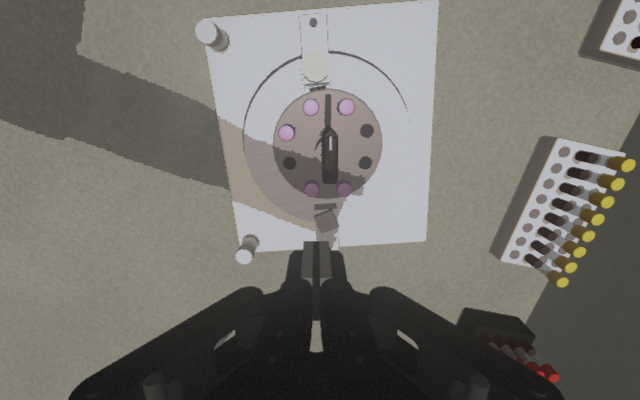

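View pics/t11.png

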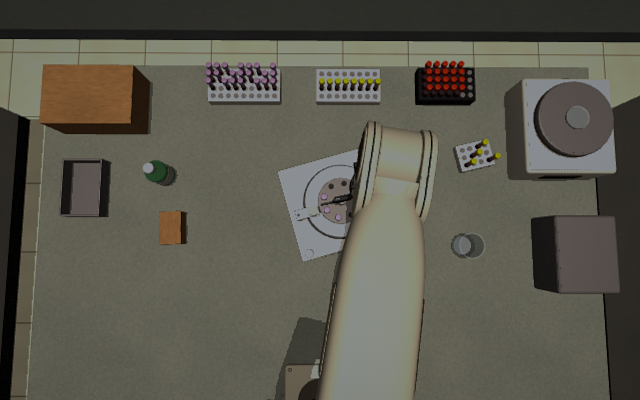

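The pin head is down on the bush, with its top at 112.1 mm at wrist pixel (316,66). The plug at (326,220), the vials and everything else are where they were, and the robot is clear. Handing in.

```bash
python3 -c "
from workcell import bot
print(bot.job_done())"
```

```text
the job is handed in; nothing more can be done
None
```

The job is done and handed in at about 21 s: the pin is in the ring hole and its head sits flush on the left bush.

- **Turning:** I gripped the knob and turned it about 93° clockwise seen from above, which was the shorter way. The last few degrees were in steps of 0.2–0.3°. I stopped when the pin top fell from 124 to 119 mm, with the turning torque still around the level of the drag.
- **Pressing:** I released the knob and pressed the pin with the shut fingers at about 5 N. It stopped at 112 mm, and the height held while the force rose to 11.6 N.
- **Last checks:** After backing off, the wrist depth camera read the pin top at 112.1 mm, matching the 112 mm for fully home. The square plug looked the same as before in the side and wrist views, and so did both vials. The top view showed nothing on the bench moved, though the arm hid part of the carousel. The robot touches nothing.

**Disagreements:**
- The wrist and fixed cameras differed by about 2 mm.
- I gripped the knob about 3 mm off its axis. This gave up to about 8 N of sideways force on the knob partway round, before the pin was reached, and I corrected it while turning.

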